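# Rotate the yellow-lid jars on the stock shelf

### The arm

A 6-joint arm with a two-finger parallel gripper is mounted at the origin on the work surface. World frame = base frame: x ahead of the robot, y to its left, z up, the work surface at z = 0. Lengths are in m, angles in degrees, forces in N, time in s.
With the tool pointing down it reaches from about 0.4 to 0.825 m from the base axis. Payload 7 kg.
Tool frame: the origin (TCP) lies on the front face of the gripper's body, between the roots of the fingers; the fingertips stand 66 mm ahead of it and the grasp point (between the pads) lies 47 mm ahead of it; z points along the fingers, y is the line along which they close (so a half turn about z gives the same grasp; the last joint's range is limited). The gripper opens to 88 mm and grips with 3 to 60 N. Pads are 19 mm wide; open, the fingers measure 130 mm over their backs; the gripper's body (78 mm by 193 mm) begins 47 mm behind the grasp point.
Start: joints at [84.059, 20.546, 0.682, 0, -70.136, -16.507], TCP at [0.258, 0.624, 0.292] pointing down, gripper open.
Joint ranges: [-176.03, 176.03], [-82.01, 121.73], [-58.28, 71.71], [-173.87, 95.51], [-174.79, -0.11], [-173.66, 173.66]. Speed limits (degrees/s): [136.94, 136.94, 172.46, 180, 180, 180].

### API

Orientations are given as [roll, pitch, yaw] about the fixed x, y, z axes, in that order (R = Rz(yaw) Ry(pitch) Rx(roll)).
In Python, from plant import ctrl gives the robot as it stands.
- The arm moves only by the tool send_rows, never from a script. Its argument "deltas" is a list of rows, each a list of 2 entries, a list of its own where there are three numbers: the shift along the tool's x, y, z each as a share of 800 mm, from -1 to 1, then the turn about the tool's z as a share of 90 degrees, from -1 to 1. A call has exactly 5 rows; each row is the pose to reach, as a shift and turn from the pose commanded when the call began, along the tool's axes at that moment; what a row does not reach only later rows make up. A row lasts 1/12 s, in which the tool goes at most 41.7 mm and 7.16 degrees, less where a joint would pass 70% of its speed; a pose out of reach is approached as far as the arm can. A call with a number of a shift or a turn outside -1 to 1 is refused whole. A call with a gripper value outside its range is refused whole. "gripper" is the opening, from 0 (shut) to 1 (fully open), set as the call begins (left out, the last holds). The fingers move at their own pace and stop on an object; the grip force is fixed at half the most. Time passes only in rows, so rows that repeat a pose let the fingers close, or fill a call up. It gives the time, the measured TCP pose, the force, the opening and the grip force at its end, in the units of the state.
- ctrl.get_obs(): the state, without advancing time (a new reading comes with each control period).
- ctrl.snapshot(name): name is "scene" or "top" or "wrist"; returns a dict with "color" (420x560x3 uint8, red, green, blue), "vertical_fov" (degrees; the focal length in pixels is half the picture's height over the tangent of half this angle, whatever the lens; pixels are square), "cx", "cy" (the principal point, pixels), "k1" (the pictures are not rectified: a ray, as slopes to the right and down, at radius r is drawn at 1 + k1 r^2 times it, then the intrinsics apply), "rvec" (rotation vector, rad) and "tvec" (3), from world to camera coordinates, as OpenCV has them. Camera axes: x right, y down, z forward; pixel columns grow to the right and rows downward; lengths in m; the calibration is good to about 2 mm. A picture is of the moment at which its call begins. There is no depth.
- ctrl.close_job(): hands the job in; it is judged then, once.
Trained networks look in a picture, given as the dict that the camera call returned (one of the last four; its "shot" number tells which), for a name from the list of things; names that differ only in an ending like _2 or _b are one class to them, and where a whole thing is asked for, a point or a joint stands for the part that bears it (a point fixed in the world has none). Each returns a list of dicts, best first, with "conf" (0 to 1); they miss things now and then, are a little off and sometimes report something else, mostly with a low value. They report only what shows in the picture. A call takes as long as a camera call.
- ctrl.boxes_of(picture, thing): "xy" ([column, row] as shares, 0 to 1, of the picture: columns of its width, rows of its height, amid what is visible of it).
- ctrl.cut_out(picture, thing): "pixels" (420x560 bool, what is visible of it) and "xy" ([column, row] as shares, 0 to 1, of the picture: columns of its width, rows of its height, amid what is visible of it).
The state is a dict: "clock": time; "joint_pos": joint angles; "qvel": joint speeds; "tau": joint torques, N m; "tool_pos": TCP position; "orientation": TCP orientation; "force": force on the tool from outside, world axes, zero at the start; "moment": the same for the moment, N m; "opening": finger opening in m; "gripper_force": force on a finger pad.
Only numpy, scipy, OpenCV 4.12 (cv2) and the standard library are available. Lean on these libraries where they do the work, as an engineer would, in place of code of your own. Each camera call takes 0.05 s, during which the arm holds its last target. There are 200 camera calls.

### The job

Restock the yellow-lid row of the low stock shelf, oldest first: bring the yellow-lid jar that stands at the back of its lane forward until it stands close to the shelf's front lip, in the same lane. Then take the new yellow-lid jar from the metal tray and stand it in that lane behind the old one. Keep both jars upright and leave the red-lid jar in the other lane where it is.

Things in the scene. Friction and masses are not known exactly. Their poses are not given: they have to be found in the camera images.
- shelf: Low stock shelf, fixed: green deck 220 x 220 mm, 30 mm high. Origin: centre of its underside. x points from the front (robot side) to the back, y left, z up. Two lanes along x, centred at y = +55 and -55 mm, 74 mm wide between wire rails 20 mm above the deck. Grey lips: front, inner face x = -100 mm, 12 mm above the deck; back, x = +100 mm, 30 mm above it. Turned up to 15 degrees.
- old_jar_center (a point): Centre, half-way up, of the old yellow-lid jar: round, upright, 50 mm diameter, 90 mm high, amber-brown body, white label band, yellow lid (49 mm wide, top 15 mm), 0.15 to 0.3 kg, jars are rigid. It stands on the deck at the back of either shelf lane. z runs up the jar; its yaw means nothing.
- new_jar_center (a point): Centre, half-way up, of the new yellow-lid jar, same shape, size and weight as the old one. It stands on an aluminium tray (240 x 230 mm, floor 4 mm thick, rim 12 mm high) on the counter, right of the shelf, with a red-lid and a white-lid jar of the same size, in any order, at least 95 mm apart centre to centre.
- row_jar_center (a point): Centre, half-way up, of the red-lid jar (same shape and size, reddish body) at the back of the other shelf lane. It stays where it is.

How it is judged (in metres and radians):
On the way:
1. the old yellow-lid jar stands upright at the front of its lane while the new one is not yet on the shelf (x of old_jar_center in the frame of shelf between -0.082 and -0.05 m and z of old_jar_center in the frame of shelf between 0.065 and 0.085 m and angle between old_jar_center's own z axis and vertical below 0.175 rad and ((y of old_jar_center in the frame of shelf between -0.075 and -0.035 m and y of row_jar_center in the frame of shelf between 0.035 and 0.075 m) or (y of old_jar_center in the frame of shelf between 0.035 and 0.075 m and y of row_jar_center in the frame of shelf between -0.075 and -0.035 m)) and horizontal distance between new_jar_center and shelf above 0.12 m), for 0.2 s.
At the end, for the whole second after the job is handed in: The old yellow-lid jar stands upright on the deck in its lane, at most 25 mm clear of the front lip; the new yellow-lid jar stands upright on the deck anywhere behind it in the same lane; both within 10 degrees and 20 mm of the lane centre line; the red-lid jar is still in the other lane (x of old_jar_center in the frame of shelf between -0.082 and -0.05 m and z of old_jar_center in the frame of shelf between 0.065 and 0.085 m and angle between each of old_jar_center, new_jar_center's own z axis and vertical below 0.175 rad and x of new_jar_center in the frame of shelf between -0.035 and 0.082 m and z of new_jar_center in the frame of shelf between 0.065 and 0.085 m and ((y of old_jar_center in the frame of shelf between -0.075 and -0.035 m and y of new_jar_center in the frame of shelf between -0.075 and -0.035 m and y of row_jar_center in the frame of shelf between 0.035 and 0.075 m) or (y of old_jar_center in the frame of shelf between 0.035 and 0.075 m and y of new_jar_center in the frame of shelf between 0.035 and 0.075 m and y of row_jar_center in the frame of shelf between -0.075 and -0.035 m))); the robot touches nothing.
It fails at once if the red-lid jar on the shelf is shifted by more than 20 mm (distance of row_jar_center from where it was at the start of the episode above 0.02 m).
It fails at once if a yellow-lid jar is tipped by more than 35 degrees (angle between any of old_jar_center, new_jar_center's own z axis and vertical above 0.61 rad).
It also fails if it takes over 56 s, if anything falls off the work surface, if the arm or the gripper's body presses on something with over 40 N, if the wrist force passes 120 N, or if a joint passes its speed limit or range.

## Working session

There is one attempt and no reset: what is moved stays moved. The work goes in short steps, Python scripts to look and compute and a tool call to move; the robot and the scene stay as the last step left them, time stands still between calls to the robot, and variables do not carry over. Pictures are saved under pics/ and viewed, at most 10 in all, crops included, and the job is handed in when it is done.

Besides the shell and the picture viewer there is one more tool, called as name([rows], argument=value, ...), one row to a line, values as JSON. send_rows: Moves the arm, as the interface text tells. Shift numbers are shares of 800 mm and turn numbers shares of 90 degrees, none past 1 either way. Its arguments: {"type":"object","properties":{"deltas":{"type":"array","items":{"type":"array"}},"gripper":{"type":"number"}},"required":["deltas"]}

```bash
mkdir -p pics
cat > h.py <<'E'
import numpy as np, cv2, json
from plant import ctrl
from scipy.spatial.transform import Rotation as R
def cam(p):
    h=p["color"].shape[0]; f=h/2/np.tan(np.radians(p["vertical_fov"])/2)
    return f,p["cx"],p["cy"],p["k1"],R.from_rotvec(np.ravel(p["rvec"])).as_matrix(),np.ravel(p["tvec"])
def onplane(p,uv,z):
    f,cx,cy,k1,M,t=cam(p)
    d=np.array([(uv[0]-cx)/f,(uv[1]-cy)/f]); s=d.copy()
    for _ in range(30): s=d/(1+k1*(s@s))
    r=M.T@np.array([s[0],s[1],1]); c=-M.T@t
    return c+r*(z-c[2])/r[2]
def proj(p,X):
    f,cx,cy,k1,M,t=cam(p); q=M@np.asarray(X)+t; s=q[:2]/q[2]; s=s*(1+k1*(s@s))
    return s*f+[cx,cy]
def save(p,n): cv2.imwrite("pics/"+n,p["color"][:,:,::-1])
E
python3 - <<'E'
from h import *
for n in("scene","top"):
    p=ctrl.snapshot(n); save(p,n+"0.png")
    f,cx,cy,k1,M,t=cam(p); print(n,f,cx,cy,k1,-M.T@t)
    for th in("shelf","old_jar_center","new_jar_center","row_jar_center"):
        for d in ctrl.cut_out(p,th):
            uv=np.array(d["xy"])*[560,420]
            print(th,round(d["conf"],2),uv.round(1),d["pixels"].sum(),onplane(p,uv,.075).round(3))
print(ctrl.get_obs())
E
```

```text
scene 383.7353757784791 282.0449730262348 207.50040242241823 0.02957141853131963 [1.03966741 0.07722207 0.47734328]
shelf 0.59 [370.2 288.4] 11520 [0.659 0.118 0.075]
old_jar_center 0.91 [413.4 259.5] 2183 [0.587 0.179 0.075]
old_jar_center 0.51 [368.9 292.2] 11552 [0.667 0.117 0.075]
new_jar_center 0.69 [112.  222.5] 1632 [ 0.61  -0.308  0.075]
row_jar_center 0.94 [334.5 259.6] 2064 [0.614 0.064 0.075]
top 401.4344972089267 280.90754356205696 212.63101807931375 -0.0905459903890467 [ 0.44887084 -0.06837383  0.75983277]
shelf 0.56 [183.9 207.4] 12410 [0.54  0.103 0.075]
old_jar_center 0.77 [139.9 178.2] 1053 [0.593 0.182 0.075]
new_jar_center 0.59 [428.  177.1] 1028 [ 0.585 -0.324  0.075]
row_jar_center 0.6 [206.  164.9] 983 [0.614 0.064 0.075]
{'clock': 0.5, 'joint_pos': array([ 8.40600663e+01,  2.05488867e+01,  6.79860471e-01, -3.58878635e-03,
       -7.01368527e+01, -1.65066093e+01]), 'qvel': array([-0.10177961, -0.09864634, -0.1009433 ,  0.07830078,  0.05099291,
       -0.0045636 ]), 'tau': array([ 1.37630774e-03, -5.81797814e+01,  2.93068707e+01,  6.99710637e+00,
        1.19324555e-02, -3.45113097e-05]), 'tool_pos': array([0.25772089, 0.62381099, 0.29210544]), 'orientation': array([ 1.79993404e+02,  1.56569576e-03, -2.24477626e+01]), 'force': array([ 0.87434304, -1.15779157,  0.95608219]), 'moment': array([-0.03029512, -0.0180189 , -0.00737299]), 'gripper_force': 0.0, 'opening': 0.08771246103734737}
```

View pics/top0.png

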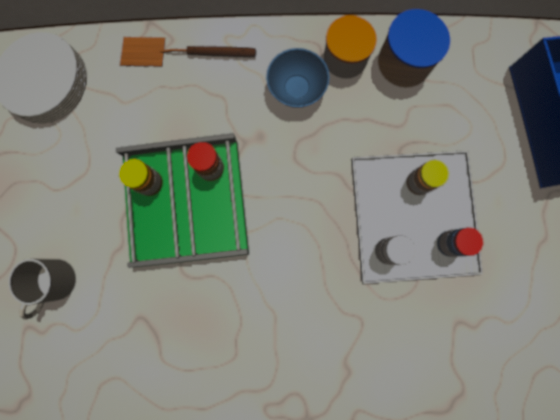

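View pics/scene0.png

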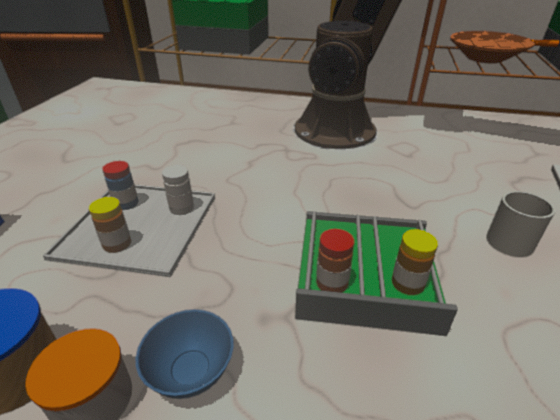

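Top view: the old yellow-lid jar is in the left lane with its lid at (134,174), and the red one is at (203,157). The new jar is on the tray at (434,174), with white at (397,250) and red at (467,241). The scene view agrees. Next I measure lids and shelf.

Run:
```python
from h import *
for n in("top","scene"):
    p=ctrl.snapshot(n); hsv=cv2.cvtColor(p["color"],cv2.COLOR_RGB2HSV)
    for nm,lo,hi in(("yel",(24,150,90),(34,255,255)),("red",(0,200,120),(4,255,255))):
        m=cv2.inRange(hsv,lo,hi); k,_,st,ce=cv2.connectedComponentsWithStats(m)
        for i in range(1,k):
            if st[i,4]>150:
                z=.12 if (ce[i][0]<300)==(n=="top") else .094
                print(n,nm,ce[i].round(1),st[i],"top",onplane(p,ce[i],z).round(4),"mid",onplane(p,ce[i],z-.0075).round(4))
    g=cv2.inRange(hsv,(50,150,60),(70,255,255)); k,l,st,ce=cv2.connectedComponentsWithStats(g)
    if n=="scene": g[:150]=0
    pts=cv2.findNonZero(g)[:,0]
    W=np.array([onplane(p,q,.03)[:2] for q in pts],np.float32)
    r=cv2.minAreaRect(W); print("green rect",r); print(cv2.boxPoints(r).round(4)); 
    print([proj(p,[*c,.03]).round(0) for c in cv2.boxPoints(r)])
    print(cv2.approxPolyDP(cv2.convexHull(pts),4,True).reshape(-1,2).tolist())
    cv2.imwrite(f"pics/{n}_crop.png",cv2.resize(p["color"][130:275,105:260,::-1] if n=="top" else p["color"][205:335,285:465,::-1],None,fx=4,fy=4,interpolation=cv2.INTER_CUBIC))
```

```text
top yel [133.2 173. ] [119 159  29  29 629] top [0.5925 0.1771 0.12  ] mid [0.5942 0.1799 0.1125]
top yel [434.  173.2] [421 160  27  28 565] top [ 0.5881 -0.3282  0.094 ] mid [ 0.5897 -0.3311  0.0865]
top red [200.5 155.9] [188 143  28  27 547] top [0.6183 0.065  0.12  ] mid [0.6203 0.0665 0.1125]
top red [473.6 242.8] [465 230  17  24 226] top [ 0.468  -0.3895  0.094 ] mid [ 0.4682 -0.3932  0.0865]
green rect ((0.5579763650894165, 0.10996551811695099), (0.1973559409379959, 0.20493486523628235), 5.667667865753174)
[[ 0.4497  0.2022]
 [ 0.4699 -0.0017]
 [ 0.6663  0.0177]
 [ 0.6461  0.2217]]
[array([136., 260.]), array([247., 248.]), array([236., 143.]), array([129., 156.])]
[[246, 247], [138, 259], [131, 157], [234, 143]]
scene yel [103.8 205.1] [ 89 197  30  17 391] top [ 0.5914 -0.3302  0.094 ] mid [ 0.5826 -0.3381  0.0865]
scene yel [419.  242.7] [402 229  36  29 749] top [0.6007 0.1766 0.12  ] mid [0.5915 0.1787 0.1125]
scene red [340.9 242.2] [328 232  25  19 232] top [0.6249 0.0702 0.12  ] mid [0.6162 0.07   0.1125]
green rect ((0.5445103049278259, 0.1087743490934372), (0.17265723645687103, 0.2046564668416977), 5.850926399230957)
[[ 0.4482  0.2018]
 [ 0.4691 -0.0018]
 [ 0.6408  0.0158]
 [ 0.62    0.2194]]
[array([418., 228.]), array([307., 219.]), array([299., 288.]), array([437., 302.])]
[[436, 300], [299, 287], [308, 220], [410, 228]]
```

View pics/top_crop.png

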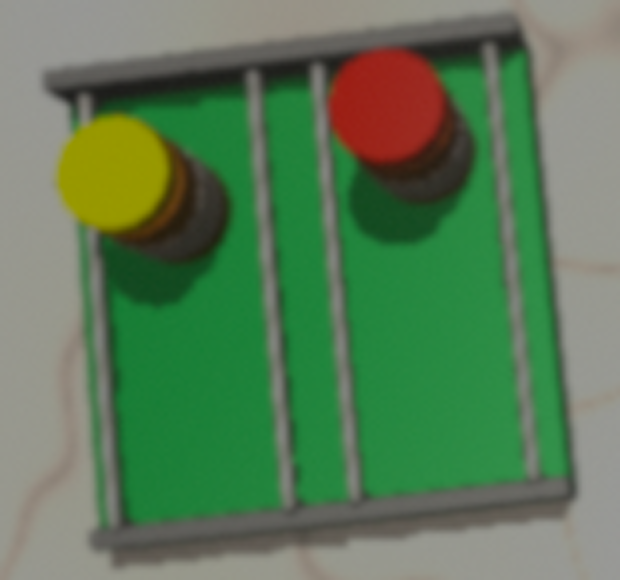

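```bash
cat >> h.py <<'E'
def w2s(S,P):
    c,s=np.cos(S[2]),np.sin(S[2]); d=np.asarray(P)[:2]-S[:2]; return np.array([c*d[0]+s*d[1],-s*d[0]+c*d[1]])
def s2w(S,P):
    c,s=np.cos(S[2]),np.sin(S[2]); return np.array([S[0]+c*P[0]-s*P[1],S[1]+s*P[0]+c*P[1]])
E
python3 - <<'E'
from h import *
from scipy.optimize import least_squares
p=ctrl.snapshot("top")
cr=lambda a:(a[0]/4+105-.375,a[1]/4+130-.375)
rails=[(93.5,(85,95)),(93.5,(115,525)),(18,(253,75)),(18,(290,505)),(-18,(317,65)),(-18,(355,497)),(-93.5,(490,45)),(-93.5,(533,478))]
front=[(110,520),(290,508),(540,482)]
side=[(.11,(73,110)),(.11,(98,515)),(-.11,(527,60)),(-.11,(573,470))]
RW=[(y/1000,onplane(p,cr(a),.048)) for y,a in rails]; FW=[onplane(p,cr(a),.03) for a in front]; SW=[(y,onplane(p,cr(a),.03)) for y,a in side]
f=lambda S:[w2s(S,w)[1]-y for y,w in RW+SW]+[w2s(S,w)[0]+.1 for w in FW]
r=least_squares(f,[.56,.1,.1]); S=r.x; print(S,np.degrees(S[2]),np.array(r.fun).round(4)*1000)
old=np.array([.5930,.1785]); row=np.array([.6185,.0675]); new=np.array([.587,-.331])
print(w2s(S,old),w2s(S,row))
for x in(-.066,.0):print(x,s2w(S,(x,.055)))
# lip back check
print([proj(p,[*s2w(S,(.1,y)),.06]) for y in(-.1,.1)],[ (proj(p,[*s2w(S,(-.105,y)),.042])) for y in(-.1,.1)])
# lid ends by fitting circles proj
hsv=cv2.cvtColor(p["color"],cv2.COLOR_RGB2HSV)
E
```

```text
[0.55749279 0.11572904 0.09441475] 5.4095667161595395 [ 1.8  1.1 -2.1 -3.4  3.9  3.2 -0.8 -1.  -1.7 -1.   1.  -0.9  2.5 -0.9
 -1.6]
[0.04126677 0.05914397] [ 0.05618873 -0.05376566]
-0.066 [0.48660164 0.16426196]
0.0 [0.55230769 0.17048408]
[array([229.24621151, 137.83324239]), array([120.77807632, 150.90416824])] [array([241.60413257, 251.60957008]), array([131.86707863, 263.57447148])]
```

send_rows([
  [[0.02,0.012,0],0],
  [[0.06,0.036,0],0],
  [[0.1,0.06,0],0],
  [[0.14,0.083,0],0],
  [[0.18,0.106,0],0],
], gripper=1)

```text
clock: 1.07
tool_pos: [0.3593, 0.4886, 0.2923]
orientation: [-180.0, -0.0, -22.4]
force: [1.3, 0.7, -0.1]
opening: 0.0876
gripper_force: 0.0
```

send_rows([
  [[0.04,0.0236,0],0],
  [[0.08,0.0472,0],0],
  [[0.12,0.071,0],0],
  [[0.16,0.0945,0],0],
  [[0.2,0.118,0],0],
])

```text
clock: 1.48
tool_pos: [0.4711, 0.34, 0.2925]
orientation: [-180.0, -0.0, -22.4]
force: [-0.2, 0.9, 0.2]
opening: 0.0877
gripper_force: 0.0
```

send_rows([
  [[0.04,0.0236,0.01],-0.06],
  [[0.08,0.0472,0.02],-0.13],
  [[0.12,0.071,0.03],-0.2],
  [[0.16,0.0945,0.04],-0.26],
  [[0.19,0.112,0.05],-0.31],
])

```text
clock: 1.9
tool_pos: [0.5777, 0.1984, 0.2521]
orientation: [180.0, -0.0, 5.7]
force: [0.0, 1.0, -1.4]
opening: 0.0877
gripper_force: 0.0
```

```bash
cat >> h.py <<'E'
def tool(T,yaw=None):
    o=ctrl.get_obs(); p=o["tool_pos"]; M=R.from_euler("xyz",o["orientation"],degrees=True).as_matrix()
    print("at",p.round(4),"yaw",o["orientation"].round(2),"shift shares",(M.T@(np.array(T)-p)/.8).round(4), "turn",None if yaw is None else round(-(yaw-o["orientation"][2])/90,3))
def lids(p,z,lo=(24,120,60),hi=(34,255,255)):
    m=cv2.inRange(cv2.cvtColor(p["color"],cv2.COLOR_RGB2HSV),lo,hi); k,_,st,ce=cv2.connectedComponentsWithStats(m)
    for i in range(1,k):
        if st[i,4]>200:
            x,y,w,h=st[i][:4]; print("lid",ce[i].round(1),st[i],onplane(p,ce[i],z).round(4),"w",np.linalg.norm(onplane(p,(x,ce[i][1]),z)-onplane(p,(x+w,ce[i][1]),z)).round(4))
E
python3 - <<'E'
from h import *
p=ctrl.snapshot("wrist"); save(p,"w1.png"); lids(p,.12); f,cx,cy,k1,M,t=cam(p); print(f,-M.T@t,M)
tool([.5925,.178,.137],5.4)
E
```

```text
lid [311.8 191.7] [ 274  154   78   78 4615] [0.5954 0.1793 0.12  ] w 0.0483
376.2305707844631 [0.64613246 0.2050622  0.34593257] [[ 9.90325846e-02 -9.95084188e-01 -7.82302017e-05]
 [-9.61424176e-01 -9.57029531e-02  2.57884663e-01]
 [-2.56624437e-01 -2.54637723e-02 -9.66175706e-01]]
at [0.5788 0.1956 0.25  ] yaw [1.7989e+02 1.2000e-01 5.9000e+00] shift shares [0.0151 0.0234 0.1412] turn 0.006
```

View pics/w1.png

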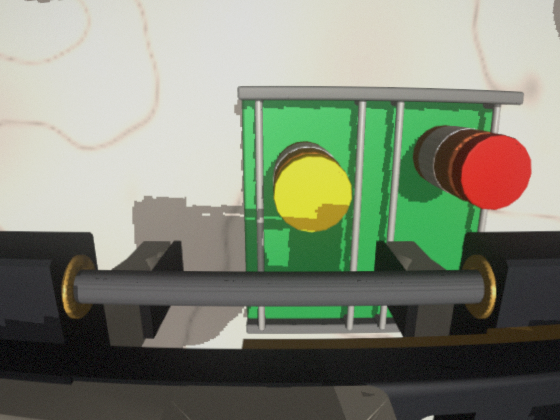

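The wrist view shows the old lid at (312,192), with clear gaps for the fingers. Next I check the shelf model against this view.

Run:
```python
from h import *
p=ctrl.snapshot("wrist"); S=np.array([.5575,.1157,.0944])
for x,y,z in[(-.11,.11,.03),(-.1,.11,.042),(.1,.11,.06),(.11,.11,.06),(.11,-.11,.06),(.0,.11,.03),(.09,.018,.05),(.09,-.018,.05),(-.09,.018,.05),(-.09,-.018,.05),(-.09,.0935,.05),(.09,.0935,.05)]: print((x,y,z),proj(p,[*s2w(S,(x,y)),z]).round(0))
print("old",w2s(S,(.594,.1785)))
tool([.594,.1785,.137],5.4)
```

```text
(-0.11, 0.11, 0.03) [243. 327.]
(-0.1, 0.11, 0.042) [241. 325.]
(0.1, 0.11, 0.06) [234.  99.]
(0.11, 0.11, 0.06) [234.  85.]
(0.11, -0.11, 0.06) [523.  93.]
(0.0, 0.11, 0.03) [240. 217.]
(0.09, 0.018, 0.05) [356. 114.]
(0.09, -0.018, 0.05) [402. 115.]
(-0.09, 0.018, 0.05) [343. 321.]
(-0.09, -0.018, 0.05) [383. 320.]
(-0.09, 0.0935, 0.05) [259. 320.]
(0.09, 0.0935, 0.05) [257. 113.]
old [0.04225701 0.05907991]
at [0.5777 0.1972 0.2504] yaw [1.7991e+02 1.4000e-01 5.4000e+00] shift shares [0.0185 0.025  0.1418] turn -0.0
```

send_rows([
  [[0.01,0.012,0],0],
  [[0.0185,0.024,0.01],0],
  [[0.0185,0.024,0.04],0],
  [[0.0185,0.024,0.07],0],
  [[0.0185,0.024,0.1],0],
])

```text
clock: 2.42
tool_pos: [0.5934, 0.1835, 0.1715]
orientation: [-180.0, -0.1, 5.4]
force: [-0.1, -0.2, -0.2]
opening: 0.0874
gripper_force: 0.0
```

send_rows([
  [[0,0,0.02],0],
  [[0,0,0.035],0],
  [[0,0,0.042],0],
  [[0,0,0.042],0],
  [[0,0,0.042],0],
])

```text
clock: 2.83
tool_pos: [0.5935, 0.1838, 0.1391]
orientation: [-180.0, -0.0, 5.5]
force: [0.3, -0.2, 0.7]
opening: 0.0877
gripper_force: 0.0
```

send_rows([
  [[0,0,0],0],
  [[0,0,0],0],
  [[0,0,0],0],
  [[0,0,0],0],
  [[0,0,0],0],
], gripper=0.4)

```text
clock: 3.25
tool_pos: [0.5932, 0.1836, 0.139]
orientation: [-180.0, -0.0, 5.4]
force: [0.7, 0.3, -0.8]
opening: 0.0597
gripper_force: 0.0
```

send_rows([
  [[0,0,0],0],
  [[0,0,0],0],
  [[0,0,0],0],
  [[0,0,0],0],
  [[0,0,0],0],
])

```text
clock: 3.67
tool_pos: [0.5932, 0.1833, 0.1389]
orientation: [180.0, -0.0, 5.5]
force: [-0.1, -4.5, 6.1]
opening: 0.0495
gripper_force: 30.0
```

send_rows([
  [[0,0.003,-0.006],0],
  [[0,0.006,-0.0125],0],
  [[-0.01,0.01,-0.0125],0],
  [[-0.03,0.012,-0.0125],0],
  [[-0.055,0.012,-0.0125],0],
])

```text
clock: 4.08
tool_pos: [0.5498, 0.1694, 0.1482]
orientation: [-180.0, 0.0, 5.4]
force: [-0.1, 0.8, -2.1]
opening: 0.0495
gripper_force: 30.0
```

send_rows([
  [[-0.025,0,0],0],
  [[-0.05,0,0],0],
  [[-0.07,0,0],0],
  [[-0.08,0,0],0],
  [[-0.08,0,0],0],
])

```text
clock: 4.5
tool_pos: [0.4847, 0.1633, 0.1488]
orientation: [-180.0, 0.0, 5.5]
force: [-0.5, 0.3, -2.4]
opening: 0.0495
gripper_force: 30.0
```

Run:
```python
from h import *
S=np.array([.5575,.1152,.0944])
p=ctrl.snapshot("scene"); lids(p,.12); cv2.imwrite("pics/s2.png",cv2.resize(p["color"][170:340,260:480,::-1],None,fx=3,fy=3))
o=ctrl.get_obs(); print(o["tool_pos"],o["force"],w2s(S,o["tool_pos"]))
```

```text
lid [407.4 194.2] [392 184  32  22 494] [0.4795 0.1651 0.12  ] w 0.0528
lid [103.8 205.1] [ 89 197  31  17 405] [ 0.6216 -0.3026  0.12  ] w 0.0479
[0.48599508 0.16378485 0.1489414 ] [ 0.32182445  0.84606236 -2.67656932] [-0.06660696  0.05510858]
```

View pics/s2.png

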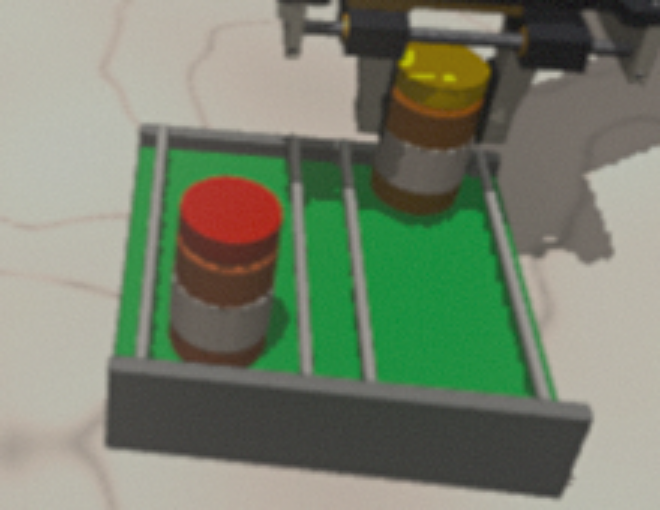

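The old jar is held upright near the front lip, centred between its rails; red is untouched. I lower and release.

send_rows([
  [[0,0,0.004],0],
  [[0,0,0.008],0],
  [[0,0,0.011],0],
  [[0,0,0.012],0],
  [[0,0,0.0125],0],
])

```text
clock: 4.97
tool_pos: [0.487, 0.1638, 0.1388]
orientation: [180.0, 0.0, 5.5]
force: [-4.5, -0.4, 11.5]
opening: 0.0496
gripper_force: 30.0
```

send_rows([
  [[0,0,0],0],
  [[0,0,0],0],
  [[0,0,0],0],
  [[0,0,0],0],
  [[0,0,0],0],
], gripper=1)

```text
clock: 5.38
tool_pos: [0.4866, 0.1637, 0.1384]
orientation: [180.0, 0.0, 5.4]
force: [-0.4, 0.4, 0.1]
opening: 0.0775
gripper_force: 0.0
```

send_rows([
  [[0,0,0],0],
  [[0,0,-0.02],0],
  [[0,0,-0.07],0],
  [[0,0,-0.12],0],
  [[0,0,-0.16],0],
])

```text
clock: 5.8
tool_pos: [0.4868, 0.1637, 0.2693]
orientation: [-180.0, -0.1, 5.5]
force: [1.5, 0.2, 0.7]
opening: 0.0876
gripper_force: 0.0
```

Run:
```python
from h import *
S=np.array([.5575,.1152,.0944])
for n in("top","scene"):
    p=ctrl.snapshot(n); lids(p,.12); lids(p,.094)
    for th in ("old_jar_center","new_jar_center"):
        for d in ctrl.cut_out(p,th)[:2]:
            w=onplane(p,np.array(d["xy"])*[560,420],.075 if th[0]=="o" else .049); print(n,th,d["conf"],w,w2s(S,w))
tool([.588,-.331,.27],5.4); print(ctrl.get_obs()["joint_pos"])
```

```text
lid [434.  173.3] [420 160  28  28 595] [ 0.5825 -0.3179  0.12  ] w 0.0472
lid [434.  173.3] [420 160  28  28 595] [ 0.588 -0.328  0.094] w 0.0491
top new_jar_center 0.66 [ 0.59213855 -0.33629308  0.049     ] [-0.00807335 -0.45274789]
lid [406.5 199.6] [392 190  30  22 457] [0.4959 0.1631 0.12  ] w 0.0485
lid [103.8 205.1] [ 89 197  31  17 410] [ 0.6217 -0.3025  0.12  ] w 0.0479
lid [406.5 199.6] [392 190  30  22 457] [0.4563 0.1693 0.094 ] w 0.0521
lid [103.8 205.1] [ 89 197  31  17 410] [ 0.5913 -0.3301  0.094 ] w 0.0513
scene old_jar_center 0.98 [0.47785813 0.16580201 0.075     ] [-0.07451754  0.05788375]
scene new_jar_center 0.7 [ 0.58272248 -0.33286655  0.049     ] [-0.01712451 -0.44844905]
at [0.4859 0.1634 0.2656] yaw [1.7997e+02 9.0000e-02 5.4400e+00] shift shares [ 0.0684  0.6273 -0.0053] turn 0.0
[ 4.05413754e+01  6.40720890e+00 -2.17122430e+01 -2.83554077e-02
 -6.19676615e+01  5.49117911e+01]
```

send_rows([
  [[0.004,0.02,0],0],
  [[0.008,0.065,0],0],
  [[0.012,0.11,0],0],
  [[0.017,0.155,0],0],
  [[0.022,0.2,0],0],
])

```text
clock: 6.52
tool_pos: [0.5187, 0.0046, 0.2651]
orientation: [180.0, 0.2, 5.5]
force: [0.5, 0.5, -0.4]
opening: 0.0876
gripper_force: 0.0
```

send_rows([
  [[0.005,0.045,0],0],
  [[0.01,0.09,0],0],
  [[0.015,0.135,0],0],
  [[0.02,0.18,0],0],
  [[0.024,0.22,0],0],
])

```text
clock: 6.93
tool_pos: [0.5546, -0.1694, 0.2647]
orientation: [-180.0, 0.2, 5.4]
force: [0.8, 1.0, -0.5]
opening: 0.0878
gripper_force: 0.0
```

send_rows([
  [[0.005,0.045,0],0],
  [[0.01,0.09,0],0],
  [[0.015,0.135,0],0],
  [[0.018,0.16,0],0],
  [[0.018,0.17,0],0],
])

```text
clock: 7.35
tool_pos: [0.5819, -0.3041, 0.2637]
orientation: [-179.9, 0.2, 5.3]
force: [-0.2, 0.5, -0.7]
opening: 0.0876
gripper_force: 0.0
```

Run:
```python
from h import *
S=np.array([.5575,.1152,.0944])
p=ctrl.snapshot("wrist"); save(p,"w3.png"); lids(p,.094)
tool([.5885,-.331,.111],5.4)
p=ctrl.snapshot("top"); lids(p,.12)
```

```text
lid [313.8 184.7] [ 283  159   66   56 2542] [ 0.5956 -0.3283  0.094 ] w 0.0474
at [ 0.5817 -0.3039  0.2638] yaw [-179.95    0.23    5.3 ] shift shares [0.0061 0.0347 0.1909] turn -0.001
```

View pics/w3.png

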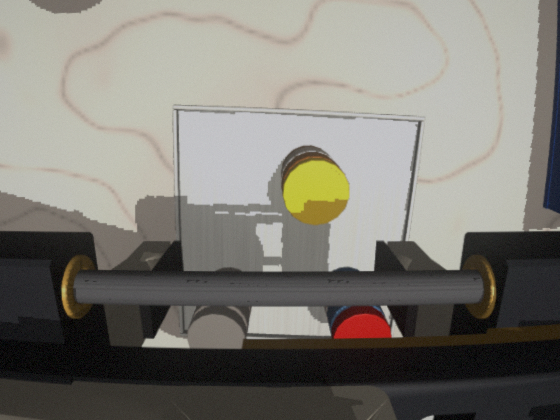

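The new jar's lid is at about (316,190), clear of the neighbours. I descend and grip.

send_rows([
  [[0.004,0.015,0.01],0],
  [[0.0085,0.0335,0.03],0],
  [[0.0085,0.0335,0.07],0],
  [[0.0085,0.0335,0.11],0],
  [[0.0085,0.0335,0.14],0],
])

```text
clock: 7.87
tool_pos: [0.5906, -0.326, 0.1514]
orientation: [-179.9, 0.1, 5.5]
force: [-0.3, -0.1, 0.3]
opening: 0.0879
gripper_force: 0.0
```

send_rows([
  [[0,0,0.02],0],
  [[0,0,0.04],0],
  [[0,0,0.0485],0],
  [[0,0,0.0485],0],
  [[0,0,0.0485],0],
])

```text
clock: 8.28
tool_pos: [0.5918, -0.3268, 0.1158]
orientation: [180.0, 0.0, 5.5]
force: [0.2, -0.6, 0.4]
opening: 0.0873
gripper_force: 0.0
```

send_rows([
  [[0,0,0],0],
  [[0,0,0],0],
  [[0,0,0],0],
  [[0,0,0],0],
  [[0,0,0],0],
], gripper=0.4)

```text
clock: 8.7
tool_pos: [0.5918, -0.3274, 0.1164]
orientation: [180.0, -0.0, 5.4]
force: [-0.1, 0.6, 0.3]
opening: 0.0601
gripper_force: 0.0
```

send_rows([
  [[0,0,0],0],
  [[0,0,0],0],
  [[0,0,0],0],
  [[0,0,0],0],
  [[0,0,0],0],
])

```text
clock: 9.12
tool_pos: [0.5919, -0.3276, 0.1162]
orientation: [180.0, -0.0, 5.5]
force: [-1.2, -2.6, 3.8]
opening: 0.0496
gripper_force: 30.0
```

send_rows([
  [[0,0,-0.02],0],
  [[0,0,-0.06],0],
  [[0,0,-0.11],0],
  [[0,0,-0.16],0],
  [[0,0,-0.215],0],
])

```text
clock: 9.53
tool_pos: [0.5908, -0.3267, 0.2858]
orientation: [-179.9, 0.1, 5.4]
force: [1.1, 0.1, -1.6]
opening: 0.0499
gripper_force: 30.0
```

send_rows([
  [[0.002,-0.02,0],0],
  [[0.005,-0.06,0],0],
  [[0.008,-0.1,0],0],
  [[0.011,-0.14,0],0],
  [[0.014,-0.18,0],0],
])

```text
clock: 9.95
tool_pos: [0.5883, -0.1812, 0.2844]
orientation: [-179.9, 0.1, 5.4]
force: [0.9, 0.1, -1.1]
opening: 0.0493
gripper_force: 30.0
```

send_rows([
  [[0.003,-0.04,0],0],
  [[0.006,-0.08,0],0],
  [[0.009,-0.12,0],0],
  [[0.012,-0.16,0],0],
  [[0.015,-0.2,0],0],
])

```text
clock: 10.37
tool_pos: [0.5849, -0.0206, 0.2845]
orientation: [-180.0, 0.1, 5.4]
force: [1.1, 0.3, -1.7]
opening: 0.0492
gripper_force: 30.0
```

send_rows([
  [[0.004,-0.045,0],0],
  [[0.008,-0.09,0],0],
  [[0.012,-0.135,0],0],
  [[0.016,-0.18,0],0],
  [[0.018,-0.215,0],0],
])

```text
clock: 10.78
tool_pos: [0.583, 0.1528, 0.2845]
orientation: [-180.0, 0.1, 5.5]
force: [0.1, -0.4, -0.9]
opening: 0.0492
gripper_force: 30.0
```

Run:
```python
from h import *
S=np.array([.5575,.1152,.0944])
p=ctrl.snapshot("top"); save(p,"t4.png")
tool([*s2w(S,(.03,.055)),.1425],5.4)
```

```text
at [0.5832 0.1563 0.2843] yaw [-1.7993e+02  4.0000e-02  5.5900e+00] shift shares [ 0.0008 -0.0204  0.1772] turn 0.002
```

View pics/t4.png

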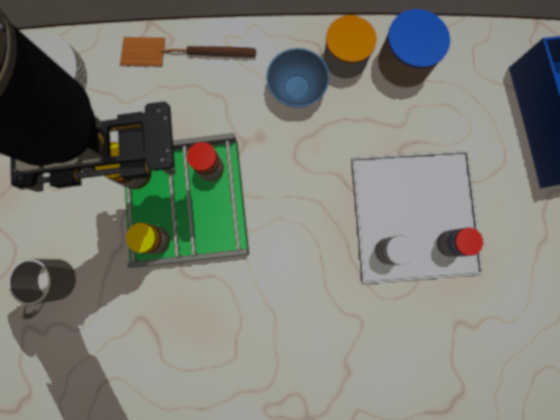

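The old jar stands at the front of the left lane (145,238). The new one is held above the back of that lane.

send_rows([
  [[0,-0.01,0],0],
  [[0.001,-0.0205,0.01],0],
  [[0.001,-0.0205,0.05],0],
  [[0.001,-0.0205,0.09],0],
  [[0.001,-0.0205,0.13],0],
])

```text
clock: 11.25
tool_pos: [0.5826, 0.1661, 0.1798]
orientation: [-180.0, -0.0, 5.4]
force: [-0.4, 0.9, -1.1]
opening: 0.05
gripper_force: 30.0
```

send_rows([
  [[0,0,0.01],0],
  [[0,0,0.02],0],
  [[0,0,0.028],0],
  [[0,0,0.028],0],
  [[0,0,0.028],0],
])

```text
clock: 11.67
tool_pos: [0.5838, 0.1667, 0.1602]
orientation: [-180.0, -0.1, 5.4]
force: [0.6, -0.0, -1.4]
opening: 0.0494
gripper_force: 30.0
```

Run:
```python
from h import *
S=np.array([.5575,.1152,.0944])
p=ctrl.snapshot("scene"); cv2.imwrite("pics/s5.png",cv2.resize(p["color"][170:340,260:480,::-1],None,fx=3,fy=3))
tool([*s2w(S,(.03,.055)),.1425],5.4)
```

```text
at [0.5839 0.1668 0.1605] yaw [-1.7995e+02 -1.2000e-01  5.4500e+00] shift shares [-0.0014 -0.0076  0.0225] turn 0.001
```

View pics/s5.png

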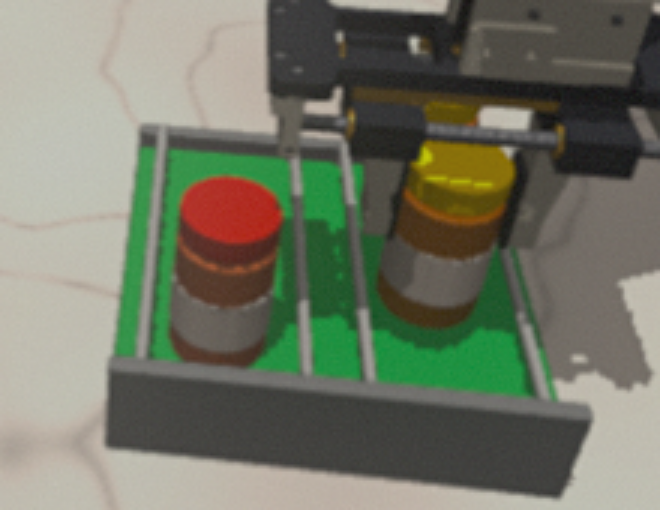

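The new jar hangs upright in the lane, a little right of centre, so I shift it left 6 mm, lower and release.

send_rows([
  [[-0.001,-0.0075,0],0],
  [[-0.001,-0.0075,0.006],0],
  [[-0.001,-0.0075,0.012],0],
  [[-0.001,-0.0075,0.018],0],
  [[-0.001,-0.0075,0.021],0],
])

```text
clock: 12.13
tool_pos: [0.5816, 0.1724, 0.142]
orientation: [180.0, 0.0, 5.5]
force: [-9.5, -1.4, 25.1]
opening: 0.0495
gripper_force: 30.0
```

send_rows([
  [[0,0,0.0005],0],
  [[0,0,0.001],0],
  [[0,0,0.0015],0],
  [[0,0,0.0015],0],
  [[0,0,0.0015],0],
])

```text
clock: 12.55
tool_pos: [0.5819, 0.1724, 0.1421]
orientation: [180.0, -0.0, 5.5]
force: [-4.2, -0.5, 9.0]
opening: 0.0497
gripper_force: 30.0
```

Seated on the deck; release and retreat.

send_rows([
  [[0,0,0],0],
  [[0,0,0],0],
  [[0,0,0],0],
  [[0,0,0],0],
  [[0,0,0],0],
], gripper=1)

```text
clock: 12.97
tool_pos: [0.5817, 0.1724, 0.1408]
orientation: [180.0, 0.0, 5.4]
force: [-0.1, -0.3, -0.1]
opening: 0.0773
gripper_force: 0.0
```

send_rows([
  [[0,0,0],0],
  [[0,0,-0.02],0],
  [[0,0,-0.07],0],
  [[0,0,-0.12],0],
  [[0,0,-0.17],0],
])

```text
clock: 13.38
tool_pos: [0.5814, 0.1722, 0.2783]
orientation: [180.0, 0.1, 5.5]
force: [1.6, 1.2, -0.2]
opening: 0.0874
gripper_force: 0.0
```

send_rows([
  [[0,-0.04,0],0],
  [[0,-0.08,0],0],
  [[0,-0.12,0],0],
  [[0,-0.16,0],0],
  [[0,-0.2,0],0],
])

```text
clock: 13.8
tool_pos: [0.5662, 0.333, 0.2772]
orientation: [-180.0, -0.0, 5.4]
force: [0.6, 0.2, 0.3]
opening: 0.0875
gripper_force: 0.0
```

Run:
```python
from h import *
S=np.array([.5575,.1152,.0944])
p=ctrl.snapshot("top"); lids(p,.12); save(p,"t6.png")
m=cv2.inRange(cv2.cvtColor(p["color"],cv2.COLOR_RGB2HSV),(24,120,60),(34,255,255)); k,_,st,ce=cv2.connectedComponentsWithStats(m)
for i in range(1,k):
    if st[i,4]>200: print(w2s(S,onplane(p,ce[i],.118)))
```

```text
lid [137.1 181.8] [123 168  29  30 679] [0.5775 0.1699 0.12  ] w 0.049
lid [140.7 237.4] [126 223  30  30 713] [0.486  0.1617 0.12  ] w 0.0497
[0.02553346 0.05324559]
[-0.06661848  0.0537842 ]
```

View pics/t6.png

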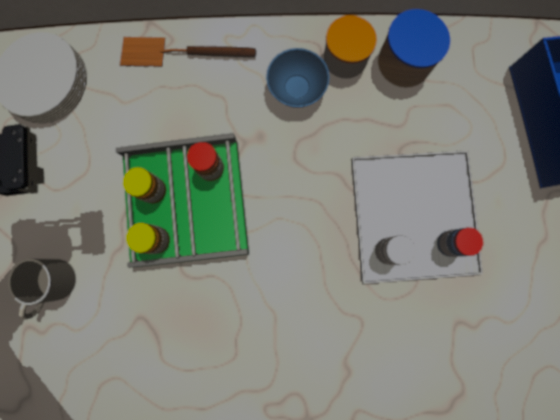

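Both yellow-lid jars stand upright in the left lane, at (137,182) and (141,237). Red is unmoved at (203,157) and the arm is clear, so I hand in.

```bash
python3 -c "
from plant import ctrl
print(ctrl.close_job())"
```

```text
the job is handed in; nothing more can be done
None
```

The job is handed in with no verdict returned: by the top camera, the old yellow-lid jar stands at the front of its lane (shelf x ≈ -67 mm), the new one stands behind it (x ≈ +26 mm), both upright and within 2 mm of the lane centre line, and the red-lid jar has not visibly moved.

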